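# Prop a backdrop panel on the easel and clip it

## Robot

A 6-joint arm with a two-finger parallel gripper is mounted at the origin on the work surface. World frame = base frame: x ahead of the robot, y to its left, z up, the work surface at z = 0. Lengths are in m, angles in degrees, forces in N, time in s.
With the tool pointing down it reaches from about 0.375 to 0.9 m from the base axis. Payload 3.1 kg.
Tool frame: the origin (TCP) lies on the centre line of the jaws, within the pads' length; the fingertips stand 25 mm ahead of it and the grasp point (between the pads) lies 6 mm ahead of it; y points along the fingers, x is the direction in which the jaws open and shut, and the axes are right-handed (so a half turn about y gives the same grasp; the last joint's range is limited). The gripper opens to 87 mm and grips with 3 to 60 N. Pads are 19 mm wide; open, the fingers measure 117 mm over their backs; the gripper's body (75 mm by 190 mm) begins 51 mm behind the grasp point.
Start: joints at [-76.461, 30.224, 82.088, -0, 67.689, -10.227], TCP at [0.252, -0.572, 0.248] pointing down, gripper open.
Joint ranges: [-176.69, 176.69], [-43.24, 126.21], [12.49, 139.97], [-82, 262], [0, 151.66], [-163.58, 163.58]. Speed limits (degrees/s): [159.86, 159.86, 180, 180, 180, 180].

## Interface

Orientations are given as a 3x3 rotation matrix whose columns are the frame's x, y, z axes.
In Python, from rig import * gives the robot as it stands.
- The arm moves only by the tool play_rows, never from a script. Its argument "commands" is a list of rows, each a list of 2 entries, a list of its own where there are three numbers: the shift along the world's x, y, z in m, then the turn, a rotation vector about the world's x, y, z in rad. A call has 1 to 10 rows; each row is the pose to reach, as a shift and turn from the pose commanded when the call began; what a row does not reach only later rows make up. A row lasts 1/8 s, in which the tool goes at most 62.5 mm and 10.7 degrees, less where a joint would pass 70% of its speed; a pose out of reach is approached as far as the arm can. A call with a gripper value outside its range is refused whole. "gripper" is the finger opening in m, from 0 to 0.087, set as the call begins (left out, the last holds). The fingers move at their own pace and stop on an object; the grip force is fixed at half the most. Time passes only in rows, so rows that repeat a pose let the fingers close. It gives the time, the measured TCP pose, the force and the opening at its end, in the units of the state.
- read_state(): the state, without advancing time (a new reading comes with each control period).
- capture(name): name is "scene" or "top"; returns a dict with "frame" (420x560x3 uint8, red, green, blue), "depth" (420x560 float32, m along the optical axis (not along the pixel's ray), 0 where there is no reading), "mtx" (3x3 intrinsics, pixels), "cam_to_world" (4x4, takes a point from camera to world coordinates). Camera axes: x right, y down, z forward; pixel columns grow to the right and rows downward; lengths in m; the calibration is good to about 2 mm. A picture is of the moment at which its call begins.
- hand_in(): hands the job in, once; it reports no verdict.
The state is a dict: "time_s": time; "joint_positions": joint angles; "qvel": joint speeds; "tau": joint torques, N m; "position": TCP position; "tcp_rot": TCP orientation; "force": force on the tool from outside, world axes, zero at the start; "moment": the same for the moment, N m; "opening": opening from 0.0 (shut) to 1.0 (fully open).
Only numpy, scipy, OpenCV 4.12 (cv2) and the standard library are available. Lean on these libraries where they do the work, as an engineer would, in place of code of your own. Each camera call takes 0.05 s, during which the arm holds its last target. There are 200 camera calls.

## Task

Take the blue backdrop panel from its rack and lean it, centred, on the little easel: foot between the toe lip and the back plate, resting back against the plate. Then fetch the spring clip from its tray and clip it from the side onto one upright side edge, left or right, so that it grips panel and back plate together, and let go of it. Leave the brown panel and everything else on the table where it stands.

Things in the scene. Friction and masses are not known exactly. Their poses are not given: they have to be found in the camera images.
- panel: loose blue backdrop panel, 6 mm thick (own x) x 100 wide (own y) x 140 tall (own z), 70 g, both faces alike; origin at the centre of its lower edge. Starts upright in one of the rack's two slots
- spare_panel: brown panel of the same size and frame, upright in the other slot; must stay there
- rack: fixed wooden rack, base 120 (x) x 110 (y) x 8 mm, origin at the centre of its underside, own z up; two slots along its y at x = -30 and +30 mm, 8.6 mm wide, floor 8 mm up, fences up to 32 mm above the table
- easel: fixed wooden easel, own z up, origin on the table. Foot board x -75 to 55, y -50 to 50, top at z 10 mm. Back plate 6 mm thick, 94 wide (y), 105 long up its slope; its front face starts at x 20, z 10 and leans back 15 degrees, top towards own -x. The panel goes on the +x side of this face. Toe lip x 32 to 38, up to z 18 (foot gap 12 mm). Strut behind the plate at y = 0, 11 mm wide
- easel_foot (a point): middle of the bottom line of the back plate's front face, at the foot board's top; the seated panel's back lower edge lies here
- easel_edge_left (a point): point on the back plate's front face at its +y side edge, 60 mm up the slope: a good place for the clip. Panel (6) and plate (6) make 12 mm here; this face is the middle of the sandwich
- easel_edge_right (a point): the same at the -y side edge
- tray: fixed grey clip tray, own z up, origin on the table below the clip's hinge; floor 6 mm thick; open-topped slot x -62 to -12 mm, 68 wide, walls to z 32 on sides and back: no room for fingers beside the clip's handles. The clip's nose points to its +x and stands free; below it a 30 mm wide tongue runs to x = 22
- clip: black spring clip, orange jaw pads, on its side, 22 mm high, 103 long, 60 g; origin on the hinge axis at its underside, z along the hinge. Frame of its +y lever. At rest nose to +x (tip x 52, 23 wide at x 30, 19 at x 45), handles to -x (ends x -50, 61 wide over all). Pinch the handles 38 mm behind the hinge (about 12 N; 34 mm wide and parallel when fully pinched) to open the jaws
- clip_lever (a joint): angle between the clip's levers, rad: 0 at rest (nearly shut), 0.22 with the pads parallel 12 mm apart, 0.5 fully open (19 mm at the pads' inner end, 25 mm at the tip); sprung shut. The middle line is the clip's x axis turned by minus half of it about z. Pads lie 30 to 51 mm ahead of the hinge, throat free from 16 mm
- clip_nose (a point): point between the jaw pads at rest: x 40, z 11 mm in the clip's frame (rides on the +y lever)
- jar: tall jar with green label, diameter 60, height 115 mm, origin at the centre of its underside; stands beside the easel, on either side
- tin: low aluminium tin, diameter 56, height 24 mm, origin under its centre; stands beside the easel on the other side, low enough to work above
- diorama: round scenery base with rock and tree, diameter 110, height 73 mm, origin under its centre
- tub: white tub of green turf, rim diameter 68, height 55 mm, origin under its centre
- brush: green paint brush lying on the table beyond the easel, 170 mm long along its own x
- tree: model tree beyond the easel, diameter 60, height 120 mm, origin under its centre
Mind the look-alikes: they are no part of the job. What is shaped like the clip but purple is not meant. What is meant by the panel is not turquoise, and is the smaller of those in its own colour.

How it is judged:
By the outcome, as a careful person would: the job done as asked, in the order asked, and still so for the second after the job is handed in, with the robot touching nothing.
It also fails if it takes over 72 s, if anything falls off the work surface, if the arm or the gripper's body presses on something with over 40 N, if the wrist force passes 120 N, or if a joint passes its speed limit or range.

## Working session

There is one attempt and no reset: what is moved stays moved. The work goes in short steps, Python scripts to look and compute and a tool call to move; the robot and the scene stay as the last step left them, time stands still between calls to the robot, and variables do not carry over. Pictures are saved under pics/ and viewed, about 8 in all and at most 12, crops included, and the job is handed in when it is done.

Besides the shell and the picture viewer there is one more tool, called after "Emit:" as name(argument=value, ...), one argument or row to a line, values as JSON. play_rows: Moves the arm, as the interface text tells. Its arguments: {"type":"object","properties":{"commands":{"type":"array"},"gripper":{"type":"number"}},"required":["commands"]}

```bash
mkdir -p pics; ls
python3 - <<'E'
from rig import *
import numpy as np,cv2
s=read_state();print(s)
for n in("scene","top"):
    c=capture(n);np.savez(f"{n}0.npz",**c);cv2.imwrite(f"pics/{n}0.png",c["frame"][:,:,::-1]);print(c["mtx"],c["cam_to_world"])
a=cv2.imread("pics/scene0.png");b=cv2.imread("pics/top0.png")
E
```

```text
pics
{'time_s': 0.0, 'joint_positions': array([-7.64609627e+01,  3.02778775e+01,  8.21587916e+01, -1.51588366e-03,
        6.76888741e+01, -1.02264020e+01]), 'qvel': array([ 0.03186263,  0.06071738, -0.10286365, -0.04371697, -0.10759674,
       -0.07837459]), 'tau': array([ 1.36180770e-03, -4.40034699e+01, -1.76591152e+01,  6.33395906e-02,
        5.82154433e-02, -1.63221152e-04]), 'position': array([ 0.25173357, -0.57129627,  0.2465699 ]), 'tcp_rot': array([[ 4.03001958e-01, -5.36759180e-04,  9.15198959e-01],
       [-9.15196565e-01,  2.12451907e-03,  4.03002150e-01],
       [-2.16067274e-03, -9.99997599e-01,  3.64945186e-04]]), 'force': array([ 0.00064503,  0.63178912, -0.56657667]), 'moment': array([ 0.04185898, -0.02465735, -0.01562703]), 'opening': 1.0031665166041268}
[[383.21754606   0.         279.24913698]
 [  0.         383.21754606 218.85166225]
 [  0.           0.           1.        ]] [[-0.64305557  0.62002055 -0.44950423  1.06207514]
 [ 0.76568068  0.53171048 -0.36196278  0.42333191]
 [ 0.01458175 -0.57693888 -0.81665715  1.05394398]
 [ 0.          0.          0.          1.        ]]
[[538.65917589   0.         285.02484118]
 [  0.         538.65917589 206.34904757]
 [  0.           0.           1.        ]] [[-0.00553207 -0.98732056  0.1586427   0.30470113]
 [-0.99982855  0.00826461  0.01656996 -0.03117457]
 [-0.01767098 -0.15852384 -0.98719701  1.64735704]
 [ 0.          0.          0.          1.        ]]
```

View pics/scene0.png

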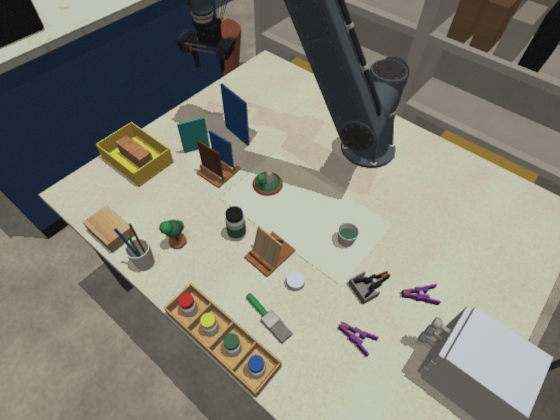

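View pics/top0.png

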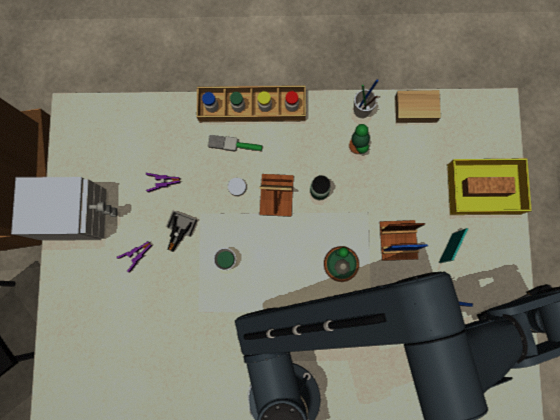

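Blue candidates in the scene view: a large blue panel at (235,113), a turquoise one at (193,135), and a small blue one in the rack at (221,150). The last fits: not turquoise, and the smaller of the blues. Clip candidates: black at (370,287), purple at (420,294) and (357,337). The black one in the tray is meant. I'll confirm both in enlarged crops and measure.

```bash
cat > h.py <<'E'
import numpy as np,cv2
def load(n,k=0): return dict(np.load(f"{n}{k}.npz"))
def cloud(c):
    d=c["depth"];v,u=np.mgrid[:d.shape[0],:d.shape[1]];K=c["mtx"]
    p=np.stack([(u-K[0,2])/K[0,0]*d,(v-K[1,2])/K[1,1]*d,d],-1)
    T=c["cam_to_world"];return p@T[:3,:3].T+T[:3,3]
def proj(c,P):
    T=np.linalg.inv(c["cam_to_world"]);q=np.atleast_2d(P)@T[:3,:3].T+T[:3,3];q=q@c["mtx"].T
    return q[:,:2]/q[:,2:]
def ray(c,uv,z):
    T=c["cam_to_world"];uv=np.atleast_2d(uv).astype(float);d=np.c_[uv,np.ones(len(uv))]@np.linalg.inv(c["mtx"]).T@T[:3,:3].T
    return T[:3,3]+d*((z-T[2,3])/d[:,2:])
def hsv(c): return cv2.cvtColor(c["frame"],cv2.COLOR_RGB2HSV)
def crop(c,u,v,w,h,s): return cv2.resize(c["frame"][v:v+h,u:u+w,::-1],None,fx=s,fy=s,interpolation=cv2.INTER_CUBIC)
E
python3 - <<'E'
from h import *
s=load("scene");t=load("top")
A=crop(s,170,100,100,75,4);B=crop(s,225,215,100,75,4);C=crop(s,340,260,100,75,4);D=np.hstack([crop(t,375,205,50,75,4),crop(t,155,195,50,75,4)])
cv2.imwrite("pics/crops0.png",np.vstack([np.hstack([A,B]),np.hstack([C,D])]))
for n,c,rs in(("s",s,{"rack":(190,130,50,60),"easel":(240,222,60,55),"clip":(345,262,50,45)}),("t",t,{"rack":(378,212,54,52),"easel":(255,168,45,52),"clip":(160,203,42,52)})):
    P=cloud(c)
    print(n,"table z",np.percentile(P[230:260,230:320,2] if n=="t" else P[190:230,280:330,2],[5,50,95]))
    for k,(u,v,w,h) in rs.items():
        q=P[v:v+h,u:u+w].reshape(-1,3);q=q[q[:,2]>.004]
        print(n,k,len(q),np.percentile(q,[1,50,99],axis=0).round(3).tolist())
E
```

```text
s table z [-0.00176374  0.00184928  0.00526902]
s rack 1984 [[0.286, -0.502, 0.004], [0.452, -0.353, 0.054], [0.556, -0.262, 0.151]]
s easel 1680 [[0.494, -0.086, 0.004], [0.62, 0.027, 0.02], [0.712, 0.144, 0.115]]
s clip 783 [[0.437, 0.249, 0.004], [0.506, 0.32, 0.022], [0.579, 0.398, 0.037]]
t table z [-0.00714636 -0.00061405  0.00670117]
t rack 1402 [[0.392, -0.438, 0.004], [0.462, -0.346, 0.014], [0.541, -0.284, 0.156]]
t easel 1288 [[0.531, -0.037, 0.004], [0.603, 0.021, 0.01], [0.682, 0.077, 0.114]]
t clip 743 [[0.424, 0.254, 0.004], [0.503, 0.321, 0.017], [0.581, 0.374, 0.041]]
```

View pics/crops0.png

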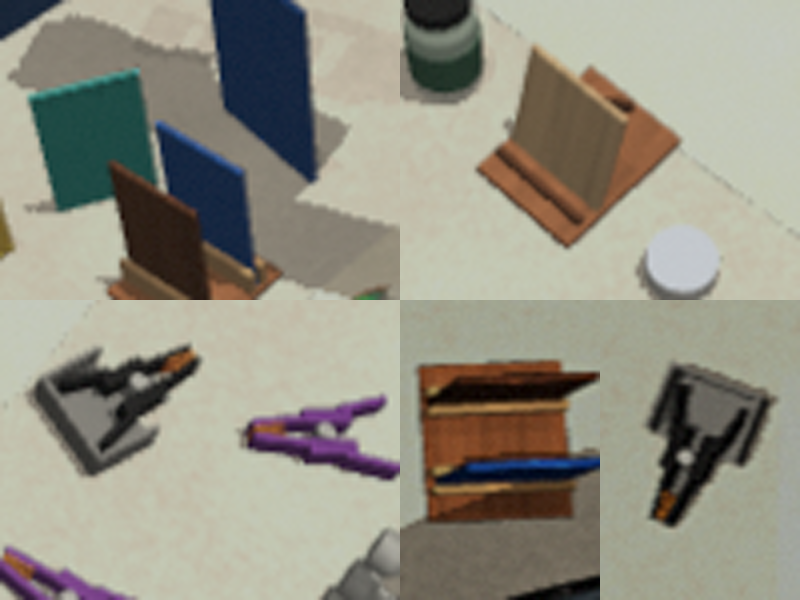

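The crops confirm the small blue panel in the rack's near slot with the brown one in the far slot. The easel's lip faces +x, away from the robot. The black clip lies in the tray with its orange nose towards -x/+y. The jar is on the easel's -y side and the tin on +y, so I'll clip on the +y edge.

```bash
cat >> h.py <<'E'
def plane(q,it=4):
    for _ in range(it):
        m=np.median(q,0) if _==0 else q.mean(0);n=np.linalg.svd(q-m)[2][2];r=(q-m)@n;q=q[abs(r)<max(2*np.median(abs(r)),.002)]
    n=n*np.sign(n[0]);return q.mean(0),n,q
def yaw(n): return np.degrees(np.arctan2(n[1],n[0]))
def sel(c,box,lo,hi,zmin=-1):
    u,v,w,h=box;H=hsv(c);m=cv2.inRange(H,lo,hi);M=np.zeros_like(m);M[v:v+h,u:u+w]=m[v:v+h,u:u+w]
    P=cloud(c);M[(P[...,2]<zmin)|(c["depth"]==0)]=0
    return M,P[M>0]
E
python3 - <<'E'
from h import *
s=load("scene");t=load("top")
def rep(k,q,yw=None):
    m,n,i=plane(q);y=yaw(n) if yw is None else yw;e=np.array([-np.sin(np.radians(y)),np.cos(np.radians(y)),0])
    print(k,len(q),"mean",m.round(4),"n",n.round(3),"yaw",round(yaw(n),1),"tilt",round(np.degrees(np.arcsin(n[2])),1),"along",np.percentile(i@e,[0,2,50,98,100]).round(4),"z",np.percentile(i[:,2],[1,99]).round(4));return m,n
M,q=sel(s,(205,128,30,45),(100,90,40),(125,255,255),.04);rep("panel s",q)
cv2.imwrite("m.png",M)
H=hsv(s);print("brown",H[150,206],"plate",H[245,268],"foot",H[257,250],"blue",H[150,222], "top blue",hsv(t)[246,408])
Mb,q=sel(s,(195,135,32,45),(0,80,15),(20,255,90),.04);rep("spare s",q)
Mp,q=sel(s,(245,220,50,50),(8,30,60),(25,140,255),.03);rep("plate s",q)
# silhouettes as rect corners
for nm,c,M,in(("panel",s,M),("plate",s,Mp)):
    k=max(cv2.findContours(M,cv2.RETR_EXTERNAL,cv2.CHAIN_APPROX_NONE)[0],key=cv2.contourArea)
    print(nm,cv2.approxPolyDP(k,3,True)[:,0].tolist())
# rack base & easel foot in top view
P=cloud(t);Ht=hsv(t)
for nm,(u,v,w,h) in(("rack",(378,212,54,52)),("easel",(255,168,45,52))):
    m=cv2.inRange(Ht,(0,80,40),(25,255,255));X=np.zeros_like(m);X[v:v+h,u:u+w]=m[v:v+h,u:u+w]
    k=max(cv2.findContours(X,cv2.RETR_EXTERNAL,cv2.CHAIN_APPROX_NONE)[0],key=cv2.contourArea)
    r=ray(t,k[:,0],.009)[:,:2];R=cv2.minAreaRect(r.astype(np.float32)*1000);print(nm,R, Ht[v+h//2,u+4])
# tin jar
for nm,(u,v,w,h),z in(("tin",(225,175,25,25),.024),("jar",(306,170,30,32),.115)):
    q=P[v:v+h,u:u+w].reshape(-1,3);q=q[q[:,2]>z-.012];print(nm,len(q),q.mean(0).round(3),q.min(0).round(3),q.max(0).round(3))
# clip
Mo,q=sel(t,(160,203,42,52),(5,120,80),(20,255,255),.0);print("orange t",len(q),np.argwhere(Mo).mean(0)[::-1],ray(t,np.argwhere(Mo).mean(0)[::-1],.028),q.mean(0).round(4))
Mo,q=sel(s,(345,262,50,45),(5,120,80),(20,255,255),.0);print("orange s",len(q),ray(s,np.argwhere(Mo).mean(0)[::-1],.026),q.mean(0).round(4))
for c,b in((t,(160,203,42,52)),(s,(345,262,50,45))):
    u,v,w,h=b;D=cv2.inRange(hsv(c),(0,0,0),(180,255,70));X=np.zeros_like(D);X[v:v+h,u:u+w]=D[v:v+h,u:u+w]
    rr=ray(c,np.argwhere(X)[:,::-1],.025)[:,:2];d=rr-rr.mean(0);w_,V=np.linalg.eigh(d.T@d);print("dark",len(rr),rr.mean(0).round(4),"axis",np.degrees(np.arctan2(V[1,1],V[0,1])),w_)
E
```

```text
panel s 412 mean [ 0.4345 -0.3486  0.1021] n [ 1.     0.025 -0.006] yaw 1.4 tilt -0.3 along [-0.4127 -0.4101 -0.3573 -0.3153 -0.3133] z [0.042  0.1504]
brown [ 12 130  43] plate [ 17  95 102] foot [ 12 146 154] blue [109 171  64] top blue [109 209 128]
spare s 437 mean [ 0.4946 -0.3462  0.0979] n [ 0.999  0.034 -0.004] yaw 1.9 tilt -0.3 along [-0.4137 -0.4114 -0.3632 -0.3159 -0.3136] z [0.0413 0.1511]
plate s 575 mean [0.6184 0.021  0.0735] n [ 0.963 -0.053  0.265] yaw -3.2 tilt 15.3 along [0.007  0.0095 0.0556 0.1003 0.1019] z [0.0318 0.1137]
panel [[209, 130], [212, 147], [231, 165], [230, 143]]
plate [[258, 226], [254, 245], [276, 262], [281, 243]]
rack ((462.2325439453125, -360.8297119140625), (120.34879302978516, 135.95565795898438), 1.431593894958496) [ 11 185 113]
easel ((605.6785888671875, 24.62430763244629), (101.29560852050781, 129.51806640625), 86.24966430664062) [ 38  33 170]
tin 257 [0.63  0.144 0.022] [0.603 0.117 0.012] [0.656 0.172 0.033]
jar 267 [ 0.612 -0.11   0.13 ] [ 0.305 -0.136  0.103] [ 0.644 -0.031  1.647]
orange t 16 [171.    246.125] [[0.44611956 0.34117889 0.028     ]] [0.4465 0.3423 0.0231]
orange s 25 [[0.44937412 0.33771974 0.026     ]] [0.4481 0.3375 0.0238]
dark 384 [0.4942 0.3213] axis 169.1487598249657 [0.17906097 0.30173285]
dark 351 [0.5086 0.3168] axis 159.99009257189928 [0.13543505 0.35850645]
```

Emit:
play_rows(
  commands=[
    [[0,0,0.06],[0,0,0]],
    [[0.02,0.02,0.1],[0,0,0.15]],
    [[0.05,0.06,0.1],[0,0,0.33]],
    [[0.08,0.1,0.1],[0,0,0.5]],
    [[0.11,0.14,0.1],[0,0,0.67]],
    [[0.14,0.17,0.1],[0,0,0.84]],
    [[0.16,0.2,0.1],[0,0,1.01]],
    [[0.1795,0.22,0.1],[0,0,1.182]],
    [[0.1795,0.22,0.1],[0,0,1.182]],
    [[0.1795,0.22,0.07],[0,0,1.182]],
  ],
  gripper=0.04,
)

```text
time_s: 1.35
position: [0.4323, -0.3536, 0.3193]
tcp_rot: [[1.0, 0.003, -0.025], [0.025, -0.005, 1.0], [0.003, -1.0, -0.005]]
force: [-0.1, -0.2, -0.7]
opening: 0.46
```

Run:
```python
from rig import *
from h import *
r=read_state();print(r["position"],r["tcp_rot"].round(3),r["opening"])
s=load("scene");t=load("top")
a=ray(t,[[176.25,234.25]],.028)[0];b=ray(s,[[375,280]],.028)[0];print("hinge",a,b)
# silver blob refine
for c,(u,v) in((t,(176,234)),(s,(375,280))):
    g=cv2.cvtColor(c["frame"],cv2.COLOR_RGB2GRAY);print(g[v-5:v+6,u-5:u+6])
P=cloud(t)
for c in(t,s):
    q=cloud(c).reshape(-1,3);m=(q[:,0]>.41)&(q[:,0]<.6)&(q[:,1]>.23)&(q[:,1]<.41)&(q[:,2]>.012);R=cv2.minAreaRect(q[m][:,:2].astype(np.float32)*1000);print(R,m.sum())
    m&=q[:,2]<.06; k=q[m]; 
    import collections
```

```text
[ 0.43228877 -0.35355844  0.31925551] [[ 1.     0.003 -0.025]
 [ 0.025 -0.005  1.   ]
 [ 0.003 -1.    -0.005]] 0.4597871257904242
hinge [0.48204211 0.32621868 0.028     ] [0.48255519 0.32606574 0.028     ]
[[105  48  18  17  20   8  11  48  81  69  27]
 [126  37  13  19   9   2  24  76  87  48  17]
 [115  25  13  13  22  24  38  81  79  24  16]
 [ 82  19  13  32  72  90  80  80  68  20  14]
 [ 40  11  20  85 147 163 133  72  27  13  20]
 [ 19  16  25 103 157 162 145  86  22  19  24]
 [ 15  19  16  51 117 151 123  62  23  20  18]
 [ 23  21   4   9  52  82  59  19  19  20  15]
 [ 44  13   1  22  56  62  43  19  17  19  10]
 [ 31   4   7  43  84  79  32  18  16  14   0]
 [ 16   3  24  59  89  78  31  16  23   9  17]]
[[159 132  70  66  42  68  93  69  36  28  29]
 [ 93  66  35  38  35  37  37  28  29  16  27]
 [ 38  37  36  35  35  26  28  14  18  23  43]
 [ 36  40  53 102 135 100  44  43  69  97 103]
 [ 38  32  87 156 168 156 138 107 122 135  89]
 [ 27  31  92 160 172 172 161 120  99  96  50]
 [ 19  37  73 123 158 151 122  89  49  37  37]
 [ 48  60  68  81 100  95  61  47  36  35  38]
 [ 75  65  56  57  41  44  36  37  37  38  36]
 [105  63  43  42  38  37  35  36  37  29  50]
 [ 75  47  38  40  40  38  38  30  27  21  67]]
((477.3507995605469, 325.0665283203125), (109.3680419921875, 149.5370635986328), 55.42281723022461) 418
((485.8085021972656, 333.9805908203125), (86.17963409423828, 149.5243682861328), 54.99762725830078) 527
```

Emit:
play_rows(
  commands=[
    [[0,0.001,-0.05],[0,0,0]],
    [[0,0.001,-0.1],[0,0,0]],
    [[0,0.001,-0.14],[0,0,0]],
    [[0,0.001,-0.16],[0,0,0]],
    [[0,0.001,-0.168],[0,0,0]],
    [[0,0.001,-0.168],[0,0,0]],
  ],
)

```text
time_s: 2.1
position: [0.4311, -0.3515, 0.1494]
tcp_rot: [[1.0, -0.0, -0.025], [0.025, 0.0, 1.0], [-0.0, -1.0, 0.0]]
force: [-0.1, -0.9, -0.3]
opening: 0.458
```

Emit:
play_rows(
  commands=[
    [[0,0,0],[0,0,0]],
    [[0,0,0],[0,0,0]],
    [[0,0,0],[0,0,0]],
    [[0,0,0],[0,0,0]],
    [[0,0,0],[0,0,0]],
  ],
  gripper=0.0,
)

```text
time_s: 2.72
position: [0.4317, -0.351, 0.1498]
tcp_rot: [[1.0, 0.001, -0.026], [0.026, -0.0, 1.0], [0.001, -1.0, -0.0]]
force: [0.3, 0.5, 1.4]
opening: 0.068
```

Emit:
play_rows(
  commands=[
    [[0,0,0.03],[0,0,0]],
    [[0,0,0.08],[0,0,0]],
    [[0,0,0.13],[0,0,0]],
    [[0,0.01,0.16],[0,0,0]],
    [[0.01,0.04,0.165],[0,0,0]],
    [[0.03,0.08,0.165],[0,0,0]],
    [[0.05,0.13,0.165],[0,0,0]],
    [[0.07,0.18,0.165],[0,0,0]],
    [[0.09,0.23,0.165],[0,0,0]],
    [[0.11,0.28,0.165],[0,0,0]],
  ],
)

```text
time_s: 3.98
position: [0.5415, -0.0693, 0.3143]
tcp_rot: [[1.0, -0.001, -0.026], [0.026, 0.0, 1.0], [-0.001, -1.0, 0.0]]
force: [1.2, -0.3, -1.1]
opening: 0.068
```

Emit:
play_rows(
  commands=[
    [[0.01,0.04,0],[0,-0.06,-0.02]],
    [[0.02,0.07,0],[-0.002,-0.13,-0.044]],
    [[0.03,0.09,0],[-0.004,-0.2,-0.066]],
    [[0.033,0.096,-0.01],[-0.0046,-0.262,-0.0873]],
    [[0.033,0.096,-0.03],[-0.0046,-0.262,-0.0873]],
    [[0.033,0.096,-0.05],[-0.0046,-0.262,-0.0873]],
    [[0.033,0.096,-0.05],[-0.0046,-0.262,-0.0873]],
  ],
)

```text
time_s: 4.85
position: [0.5727, 0.0254, 0.2626]
tcp_rot: [[0.965, 0.253, 0.062], [-0.06, -0.015, 0.998], [0.254, -0.967, 0.001]]
force: [0.2, -0.1, -1.9]
opening: 0.065
```

Run:
```python
from rig import *
from h import *
for n in("scene","top"):
    c=capture(n);np.savez(f"{n}1.npz",**c)
r=read_state();print(r["position"],r["tcp_rot"].round(4).tolist(),r["force"])
s=load("scene",1);t=load("top",1)
cv2.imwrite("pics/hover.png",np.hstack([crop(s,215,160,120,120,3),crop(t,230,130,110,110,3)[:360] if 0 else cv2.resize(crop(t,230,130,110,110,3),(360,360))]))
M,q=sel(s,(215,160,120,120),(100,90,30),(125,255,255),.05)
m,n,i=plane(q);print("panel",len(q),m,n,yaw(n),np.degrees(np.arcsin(n[2])))
Mp,q=sel(s,(245,220,50,50),(8,30,60),(25,140,255),.03)
m2,n2,i2=plane(q);print("plate",len(q),m2,n2,yaw(n2))
e=np.array([.061,.998,0]);e2=n2*0+e
print("along panel",np.percentile(i@e,[.5,2,50,98,99.5]),"plate",np.percentile(i2@e,[.5,2,98,99.5]))
print("gap normal", (m-m2)@n2, "panel bottom z",np.percentile(i[:,2],[0,1]))
```

```text
[0.57454706 0.02498215 0.26475257] [[0.964, 0.2585, 0.0618], [-0.0597, -0.0159, 0.9981], [0.2589, -0.9659, 0.0001]] [0.2610587  0.41796535 0.12304606]
panel 930 [0.59396575 0.02766142 0.1917733 ] [ 0.96602593 -0.05854568  0.25172665] -3.4681495072032593 14.57971014370542
plate 564 [0.61850504 0.02173113 0.07343647] [ 0.96330259 -0.0527476   0.26318397] -3.134217619811431
along panel [0.00874239 0.01068447 0.06826833 0.10526078 0.10642518] plate [0.01103361 0.01281399 0.10445879 0.10538359]
gap normal 0.007192783980221667 panel bottom z [0.12724031 0.129245  ]
```

View pics/hover.png

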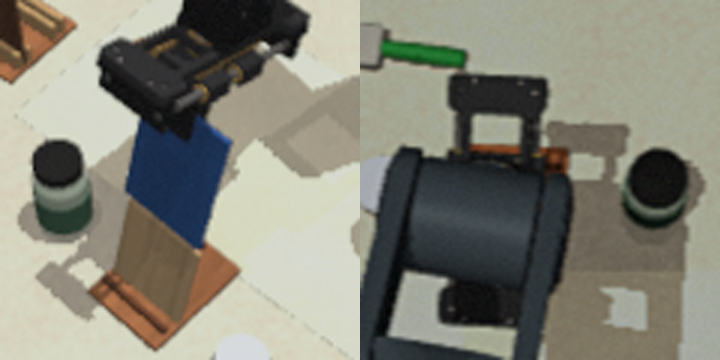

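Held panel is centred on the plate to about 1 mm (extents .0087–.1064 against .0110–.1054). The clearance to the plate is about 1 mm, so I shift forward 2 mm before sliding down the slope.

Emit:
play_rows(
  commands=[
    [[0.002,0,0.0005],[0,0,0]],
    [[0.0071,-0.0003,-0.0188],[0,0,0]],
    [[0.0149,-0.0008,-0.0478],[0,0,0]],
    [[0.0226,-0.0013,-0.0768],[0,0,0]],
    [[0.0278,-0.0016,-0.0961],[0,0,0]],
    [[0.0304,-0.0018,-0.1058],[0,0,0]],
    [[0.032,-0.0019,-0.112],[0,0,0]],
    [[0.032,-0.0019,-0.112],[0,0,0]],
    [[0.032,-0.0019,-0.112],[0,0,0]],
  ],
)

```text
time_s: 6.08
position: [0.6068, 0.0231, 0.1534]
tcp_rot: [[0.964, 0.26, 0.062], [-0.06, -0.016, 0.998], [0.26, -0.966, -0.0]]
force: [0.4, 0.2, -0.8]
opening: 0.066
```

Run:
```python
from rig import *
from h import *
c=capture("scene");np.savez("scene2.npz",**c)
r=read_state();print(r["position"],r["force"],r["moment"])
cv2.imwrite("pics/down.png",crop(c,225,190,90,90,6))
```

```text
[0.60675058 0.02310165 0.15338031] [ 0.27645706  0.33138061 -1.58872792] [0.05812803 0.17032034 0.00241096]
```

View pics/down.png

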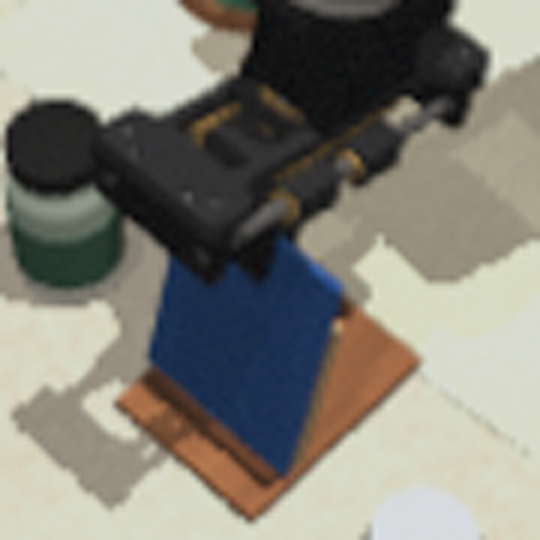

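The panel foot sits behind the lip. I'll lower it in small steps, watching the force.

Emit:
play_rows(
  commands=[
    [[0.0005,0,-0.002],[0,0,0]],
    [[0.001,0,-0.0035],[0,0,0]],
    [[0.001,0,-0.0035],[0,0,0]],
  ],
)

```text
time_s: 6.5
position: [0.6073, 0.0231, 0.1489]
tcp_rot: [[0.964, 0.258, 0.062], [-0.06, -0.016, 0.998], [0.259, -0.966, 0.0]]
force: [-0.2, -0.2, -1.4]
opening: 0.067
```

Emit:
play_rows(
  commands=[
    [[0.0005,0,-0.0015],[0,0,0]],
    [[0.0005,0,-0.0015],[0,0,0]],
  ],
)

```text
time_s: 6.75
position: [0.6079, 0.0231, 0.1477]
tcp_rot: [[0.964, 0.259, 0.062], [-0.06, -0.016, 0.998], [0.259, -0.966, 0.0]]
force: [-0.1, -0.8, -0.3]
opening: 0.066
```

Emit:
play_rows(
  commands=[
    [[0.0005,0,-0.0015],[0,0,0]],
    [[0.0005,0,-0.0015],[0,0,0]],
  ],
)

```text
time_s: 7.0
position: [0.6084, 0.0232, 0.1477]
tcp_rot: [[0.964, 0.26, 0.061], [-0.059, -0.016, 0.998], [0.26, -0.966, -0.0]]
force: [-4.8, 1.4, 10.5]
opening: 0.067
```

Emit:
play_rows(
  commands=[
    [[-0.001,0,0.001],[0,0,0]],
    [[-0.003,0,0.001],[0,0,0]],
    [[-0.003,0,0.001],[0,0,0]],
  ],
)

```text
time_s: 7.38
position: [0.6063, 0.023, 0.1475]
tcp_rot: [[0.963, 0.261, 0.062], [-0.06, -0.016, 0.998], [0.261, -0.965, -0.0]]
force: [0.3, 1.0, 2.8]
opening: 0.068
```

Emit:
play_rows(
  commands=[
    [[-0.0015,0,-0.0003],[0,0,0]],
    [[-0.002,0,-0.0003],[0,0,0]],
    [[-0.002,0,-0.0003],[0,0,0]],
  ],
)

```text
time_s: 7.75
position: [0.6044, 0.0229, 0.1472]
tcp_rot: [[0.963, 0.261, 0.062], [-0.06, -0.016, 0.998], [0.261, -0.965, -0.0]]
force: [2.3, 0.0, 3.0]
opening: 0.066
```

Emit:
play_rows(
  commands=[
    [[-0.001,0,-0.0003],[0,0,0]],
    [[-0.0015,0,-0.0003],[0,0,0]],
    [[-0.0015,0,-0.0003],[0,0,0]],
  ],
)

```text
time_s: 8.12
position: [0.6025, 0.023, 0.1469]
tcp_rot: [[0.964, 0.26, 0.062], [-0.06, -0.016, 0.998], [0.261, -0.965, -0.0]]
force: [2.2, -0.7, 4.6]
opening: 0.067
```

Run:
```python
from rig import *
from h import *
c=capture("scene");np.savez("scene3.npz",**c);r=read_state();print(r["force"],r["moment"])
M,q=sel(c,(235,200,60,70),(100,90,30),(125,255,255),.03)
m,n,i=plane(q);m2=np.array([.6185,.0217,.0734]);e=np.array([.061,.998,0])
n0=np.array([.9641,-.0585,.2588]);print(m,n,yaw(n),"front - plate",(m-m2)@n0,np.percentile(i@e,[.5,99.5]))
```

```text
[ 2.31417723 -0.57910732  4.08912233] [-0.03751743 -1.04634923 -0.02082447]
[0.62466813 0.02739838 0.08027644] [ 0.96202102 -0.05296507  0.26778773] -3.1512971833169368 front - plate 0.007392957100880513 [0.00907721 0.10596998]
```

Emit:
play_rows(
  commands=[
    [[-0.001,0,-0.0003],[0,0,0]],
    [[-0.0018,0,-0.0003],[0,0,0]],
    [[-0.0018,0,-0.0003],[0,0,0]],
  ],
)

```text
time_s: 8.55
position: [0.6018, 0.023, 0.1468]
tcp_rot: [[0.963, 0.262, 0.062], [-0.059, -0.016, 0.998], [0.263, -0.965, -0.0]]
force: [6.4, 0.5, 3.6]
opening: 0.065
```

Emit:
play_rows(
  commands=[
    [[0,0,0],[0,0,0]],
    [[0,0,0],[0,0,0]],
    [[0,0,0],[0,0,0]],
    [[0,0,0],[0,0,0]],
  ],
  gripper=0.03,
)

```text
time_s: 9.05
position: [0.5983, 0.0235, 0.145]
tcp_rot: [[0.965, 0.254, 0.062], [-0.06, -0.015, 0.998], [0.255, -0.967, 0.001]]
force: [0.7, 0.3, 0.3]
opening: 0.333
```

Run:
```python
from rig import *
from h import *
c=capture("scene");np.savez("scene3.npz",**c);r=read_state();print(r["position"],r["force"],r["opening"])
M,q=sel(c,(235,200,60,70),(100,90,30),(125,255,255),.03)
m,n,i=plane(q);m2=np.array([.6185,.0217,.0734]);e=np.array([.061,.998,0])
n0=np.array([.9641,-.0585,.2588]);print(m,n,yaw(n),np.degrees(np.arcsin(n[2])),"front - plate",(m-m2)@n0,np.percentile(i@e,[.5,99.5]))
```

```text
[0.59875964 0.0233575  0.145237  ] [ 0.59926428 -1.0374453   0.15560634] 0.3381169114387223
[0.6233592  0.02722233 0.08276403] [ 0.95946617 -0.05027593  0.27730308] -2.999549511061048 16.099309643524585 front - plate 0.006785109375497434 [0.00868975 0.10629836]
```

Emit:
play_rows(
  commands=[
    [[-0.0052,0.0003,0.0193],[0,0,0]],
    [[-0.0155,0.001,0.058],[0,0,0]],
    [[-0.0207,0.0013,0.0773],[0,0,0]],
    [[-0.02,0.03,0.11],[0,0.13,-0.1]],
    [[-0.03,0.07,0.11],[0.002,0.262,-0.2]],
    [[-0.05,0.11,0.11],[0.004,0.262,-0.36]],
    [[-0.07,0.15,0.11],[0.004,0.262,-0.52]],
    [[-0.09,0.19,0.11],[0.004,0.262,-0.68]],
  ],
  gripper=0.05,
)

```text
time_s: 10.1
position: [0.5087, 0.2142, 0.2557]
tcp_rot: [[0.74, -0.049, 0.671], [-0.672, -0.088, 0.735], [0.023, -0.995, -0.098]]
force: [0.3, 0.6, -0.7]
opening: 0.571
```

Run:
```python
from rig import *
from h import *
s=load("scene");t=load("top")
a=ray(t,[[173,210.5],[198,218.75]],.032);b=ray(s,[[348.75,281.25],[363.75,303]],.032)
for k in(a,b): d=k[1]-k[0];print(k[:,:2].round(4).tolist(),np.linalg.norm(d),np.degrees(np.arctan2(d[1],d[0])))
r=read_state();print(r["position"],r["tcp_rot"].round(4).tolist(),r["joint_positions"].round(1))
c=capture("scene");np.savez("scene4.npz",**c);c2=capture("top");np.savez("top4.npz",**c2)
A=crop(c,338,258,62,50,12);cv2.imwrite("pics/clip.png",np.vstack([crop(c,335,258,75,50,8)[:300],crop(c2,150,200,75,50,8)[:300]])) if 0 else cv2.imwrite("pics/clip.png",np.hstack([crop(c,340,258,52,60,7),crop(c2,155,200,52,60,7)]))
```

```text
[[0.5543, 0.3372], [0.5284, 0.2603]] 0.0811398548638341 -108.66250069419716
[[0.5385, 0.2697], [0.5673, 0.3403]] 0.07629046491043048 67.8129341517138
[0.50873167 0.21423158 0.25573832] [[0.7402, -0.0492, 0.6706], [-0.672, -0.0879, 0.7353], [0.0228, -0.9949, -0.0981]] [13.4 25.9 89.  -4.5 69.1 57.5]
```

View pics/clip.png

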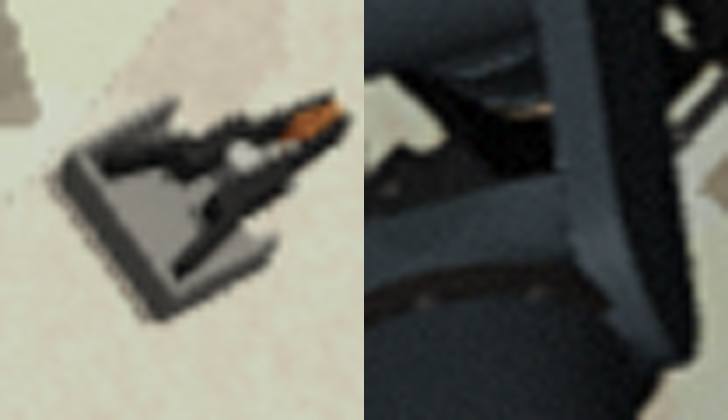

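```bash
cat >> h.py <<'E'
from scipy.spatial.transform import Rotation as Ro
def go(pos,yw,tilt=0,ey=None):
    from rig import read_state
    r=read_state();T=Ro.from_euler("z",yw,degrees=True).as_matrix()@np.array([[1,0,0],[0,0,1],[0,-1,0]],float)
    if tilt: T=Ro.from_rotvec(np.radians(tilt)*np.array(ey)).as_matrix()@T
    print("shift",(np.array(pos)-r["position"]).round(4),"turn",Ro.from_matrix(T@r["tcp_rot"].T).as_rotvec().round(4),"q",r["joint_positions"].round(1))
E
python3 -c "
from h import *
go((.4484,.3389,.13),-111)"
```

```text
shift [-0.0589  0.1223 -0.1257] turn [ 0.0456 -0.096  -1.2068] q [13.7 25.8 89.1 -4.4 69.1 57.2]
```

Emit:
play_rows(
  commands=[
    [[-0.005,0.012,0],[0.005,-0.01,-0.12]],
    [[-0.012,0.025,0],[0.01,-0.02,-0.28]],
    [[-0.02,0.045,-0.02],[0.017,-0.036,-0.45]],
    [[-0.028,0.06,-0.04],[0.023,-0.05,-0.62]],
    [[-0.036,0.08,-0.06],[0.03,-0.063,-0.79]],
    [[-0.045,0.095,-0.08],[0.036,-0.076,-0.96]],
    [[-0.052,0.11,-0.1],[0.041,-0.088,-1.1]],
    [[-0.059,0.122,-0.126],[0.0456,-0.096,-1.207]],
    [[-0.059,0.122,-0.126],[0.0456,-0.096,-1.207]],
    [[-0.059,0.122,-0.126],[0.0456,-0.096,-1.207]],
  ],
  gripper=0.055,
)

```text
time_s: 11.45
position: [0.452, 0.3347, 0.1307]
tcp_rot: [[-0.36, 0.001, 0.933], [-0.933, -0.003, -0.36], [0.002, -1.0, 0.002]]
force: [0.6, 0.7, 0.7]
opening: 0.633
```

```bash
python3 -c "
from h import *
go((.4484,.3389,.03),-111)"
```

```text
shift [-0.0036  0.0042 -0.1007] turn [0.0029 0.0013 0.0022] q [ 25.2  34.8  97.   -0.2  48.2 136.5]
```

Emit:
play_rows(
  commands=[
    [[-0.0036,0.0042,-0.03],[0.003,0.001,0.002]],
    [[-0.0036,0.0042,-0.06],[0.003,0.001,0.002]],
    [[-0.0036,0.0042,-0.085],[0.003,0.001,0.002]],
    [[-0.0036,0.0042,-0.1],[0.003,0.001,0.002]],
    [[-0.0036,0.0042,-0.1],[0.003,0.001,0.002]],
  ],
)

```text
time_s: 12.08
position: [0.4479, 0.3389, 0.03]
tcp_rot: [[-0.36, -0.001, 0.933], [-0.933, -0.0, -0.36], [0.001, -1.0, -0.001]]
force: [0.2, 0.0, -0.1]
opening: 0.631
```

Run:
```python
from h import *
go((.4484,.3389,.03),-111)
from rig import *
c=capture("scene");np.savez("scene5.npz",**c);cv2.imwrite("pics/nose.png",crop(c,330,235,80,80,7))
```

```text
shift [ 0.0005 -0.      0.    ] turn [ 0.0002 -0.0011  0.0019] q [ 25.7  44.4  99.4   0.   36.2 136.8]
```

View pics/nose.png

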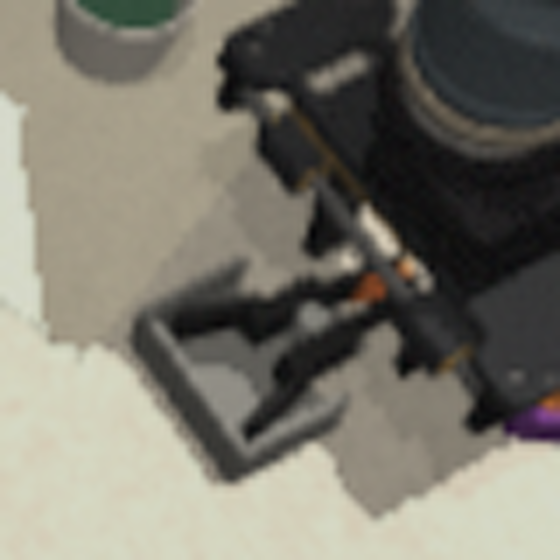

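The fingers straddle the orange nose (370,285). Closing and lifting.

Emit:
play_rows(
  commands=[
    [[0,0,0],[0,0,0]],
    [[0,0,0],[0,0,0]],
    [[0,0,0],[0,0,0]],
    [[0,0,0],[0,0,0]],
    [[0,0,0],[0,0,0]],
  ],
  gripper=0.0,
)

```text
time_s: 12.75
position: [0.4476, 0.3395, 0.0303]
tcp_rot: [[-0.36, -0.0, 0.933], [-0.933, 0.0, -0.36], [-0.0, -1.0, -0.0]]
force: [-0.6, 0.2, 1.8]
opening: 0.234
```

Emit:
play_rows(
  commands=[
    [[0,0,0.01],[0,0,0]],
    [[0,0,0.03],[0,0,0]],
    [[0,0,0.06],[0,0,0]],
    [[0,0,0.09],[0,0,0]],
    [[0,0,0.1],[0,0,0]],
    [[0,0,0.1],[0,0,0]],
  ],
)

```text
time_s: 13.5
position: [0.4476, 0.3394, 0.1306]
tcp_rot: [[-0.36, 0.0, 0.933], [-0.933, 0.001, -0.36], [-0.001, -1.0, 0.0]]
force: [-0.2, 0.0, -1.2]
opening: 0.236
```

Run:
```python
from h import *
from rig import *
r=read_state();print(r["force"],r["moment"],r["opening"]*87)
c=capture("scene");np.savez("scene6.npz",**c);cv2.imwrite("pics/lift.png",crop(c,325,225,90,90,6))
```

```text
[-0.17918548  0.04339801 -1.2064721 ] [ 0.09736764  0.04125596 -0.0328585 ] 20.49014719755143
```

View pics/lift.png

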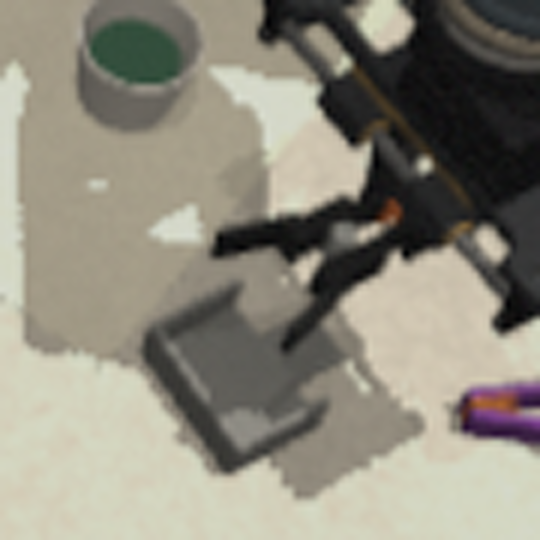

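Clip lifted clear of the tray, held by the nose. I'll carry it to free paper near (0.44, 0.05), turning it so the nose points to -y.

Emit:
play_rows(
  commands=[
    [[0,-0.02,0.01],[0,0,0.17]],
    [[0,-0.05,0.02],[0,0,0.34]],
    [[0,-0.085,0.02],[0,0,0.51]],
    [[0,-0.12,0.02],[0,0,0.68]],
    [[0,-0.155,0.02],[0,0,0.85]],
    [[0,-0.19,0.02],[0,0,1.02]],
    [[0,-0.225,0.02],[0,0,1.19]],
    [[0,-0.26,0.02],[0,0,1.36]],
    [[0,-0.295,0.0],[0,0,1.53]],
    [[-0.004,-0.315,-0.02],[0,0,1.7]],
  ],
)

```text
time_s: 14.8
position: [0.4435, 0.0228, 0.1089]
tcp_rot: [[0.973, -0.001, 0.233], [-0.233, -0.001, 0.973], [-0.0, -1.0, -0.001]]
force: [0.1, 0.2, -1.2]
opening: 0.232
```

Run:
```python
from h import *
go((.44,.012,.07),-3.5)
t=load("top");P=cloud(t)
for b in((205,240,40,40),(318,240,46,46)):
    u,v,w,h=b;q=P[v:v+h,u:u+w].reshape(-1,3);q=q[(q[:,2]>.015)&(q[:,2]<.2)];print(np.percentile(q,[1,50,99],axis=0).round(3))
```

```text
shift [-0.0035 -0.0108 -0.0389] turn [ 0.0007 -0.0006  0.1739] q [-1.150e+01  3.120e+01  1.146e+02 -1.000e-01  3.430e+01  2.000e+00]
[[0.375 0.144 0.019]
 [0.406 0.177 0.034]
 [0.437 0.206 0.06 ]]
[[ 0.348 -0.216  0.015]
 [ 0.392 -0.172  0.024]
 [ 0.434 -0.135  0.076]]
```

Emit:
play_rows(
  commands=[
    [[-0.0035,-0.011,-0.02],[0,0,0.174]],
    [[-0.0035,-0.011,-0.045],[0,0,0.174]],
    [[-0.0035,-0.011,-0.065],[0,0,0.174]],
    [[-0.0035,-0.011,-0.078],[0,0,0.174]],
    [[-0.0035,-0.011,-0.082],[0,0,0.174]],
    [[-0.0035,-0.011,-0.082],[0,0,0.174]],
  ],
)

```text
time_s: 15.55
position: [0.4399, 0.0134, 0.028]
tcp_rot: [[0.998, -0.0, 0.065], [-0.065, -0.0, 0.998], [-0.0, -1.0, -0.001]]
force: [0.7, -0.8, -1.1]
opening: 0.231
```

Emit:
play_rows(
  commands=[
    [[0,0,0],[0,0,0]],
    [[0,0,0],[0,0,0]],
    [[0,0,0],[0,0,0]],
    [[0,0,0],[0,0,0]],
  ],
  gripper=0.05,
)

```text
time_s: 16.05
position: [0.4401, 0.0133, 0.0284]
tcp_rot: [[0.998, 0.001, 0.065], [-0.065, -0.001, 0.998], [0.001, -1.0, -0.001]]
force: [-0.3, -0.7, 0.0]
opening: 0.548
```

Emit:
play_rows(
  commands=[
    [[0,0,0.03],[0,0,0]],
    [[0,0,0.07],[0,0,0]],
    [[0,0.02,0.11],[0,0,0]],
    [[0,0.07,0.14],[0,0,0]],
    [[-0.01,0.12,0.16],[0,0,0]],
    [[-0.03,0.17,0.16],[0,0,0]],
    [[-0.03,0.22,0.16],[0,0,0]],
  ],
  gripper=0.08,
)

```text
time_s: 16.92
position: [0.4078, 0.2345, 0.1885]
tcp_rot: [[0.998, -0.001, 0.065], [-0.065, -0.001, 0.998], [-0.001, -1.0, -0.001]]
force: [0.7, -1.0, -0.5]
opening: 0.917
```

Run:
```python
from h import *
from rig import *
r=read_state();print(r["position"],r["force"])
s=capture("scene");np.savez("scene7.npz",**s);t=capture("top");np.savez("top7.npz",**t)
a,b=proj(s,[.44,.05,.01])[0].astype(int),proj(t,[.44,.05,.01])[0].astype(int);print(a,b)
cv2.imwrite("pics/set.png",np.hstack([crop(s,a[0]-30,a[1]-30,60,60,6),crop(t,b[0]-30,b[1]-30,60,60,6)]))
```

```text
[0.40778813 0.23452843 0.18852386] [ 0.65420396 -1.02728382 -0.51184879]
[309 224] [267 247]
```

View pics/set.png

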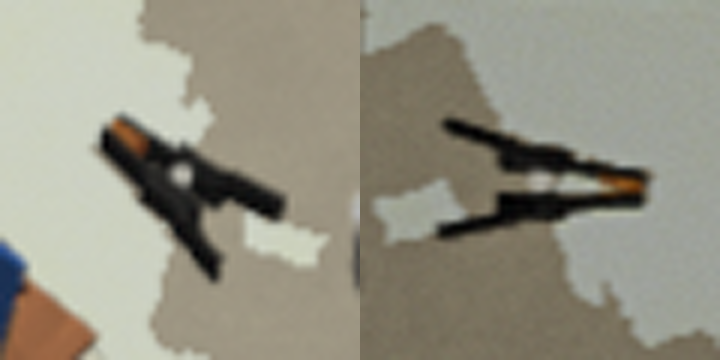

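The clip lies flat on the paper with its nose to -y, hinge at top-view pixel (267,247).

Run:
```python
from h import *
s=load("scene",7);t=load("top",7)
print("hinge",ray(t,[[267,247.3]],.022),ray(s,[[309.3,223.2]],.022))
for c in(s,t):
    a=proj(c,[.44,.05,.01])[0].astype(int);H=hsv(c);m=cv2.inRange(H,(0,0,0),(180,255,60));o=cv2.inRange(H,(5,120,80),(20,255,255))
    M=np.zeros_like(m);M[a[1]-25:a[1]+25,a[0]-25:a[0]+22]=(m|o)[a[1]-25:a[1]+25,a[0]-25:a[0]+22]
    n,L,st,_=cv2.connectedComponentsWithStats(M);k=[i for i in range(1,n) if st[i,4]>40];px=np.argwhere(np.isin(L,k))[:,::-1]
    r=ray(c,px,.018)[:,:2];lo,hi=r[:,1].min(),r[:,1].max()
    print(st[k].tolist(),"y",lo,hi,"handle-end mid x",[ (r[(r[:,1]>y)&(r[:,1]<=y+.01),0].min(),r[(r[:,1]>y)&(r[:,1]<=y+.01),0].max()) for y in np.arange(lo,hi,.0105)])
```

```text
hinge [[0.44103692 0.05126851 0.022     ]] [[0.44333625 0.05190078 0.022     ]]
[[296, 214, 30, 27, 229]] y -0.0010046921699313205 0.10329981090290175 handle-end mid x [(np.float64(0.43367267410435706), np.float64(0.4530352716143087)), (np.float64(0.4336203058623531), np.float64(0.45608043881859117)), (np.float64(0.43140430380194916), np.float64(0.4580924308246288)), (np.float64(0.4281416593034606), np.float64(0.4600901077448629)), (np.float64(0.42598098999708056), np.float64(0.4673064717162857)), (np.float64(0.425956295731032), np.float64(0.4682818910037524)), (np.float64(0.4216403114492884), np.float64(0.47118758680248485)), (np.float64(0.42056456722064506), np.float64(0.4731077622550409)), (np.float64(0.41949255392786433), np.float64(0.4780521731034978)), (np.float64(0.4184242521948922), np.float64(0.48294475199378073))]
[[250, 237, 35, 20, 216]] y -4.916531319616377e-05 0.10291733186629387 handle-end mid x [(np.float64(0.43286066240668086), np.float64(0.4480472430902829)), (np.float64(0.43292348390543045), np.float64(0.4481116584041643)), (np.float64(0.42998314546607375), np.float64(0.4512326063577065)), (np.float64(0.42706450936554385), np.float64(0.4573734632218479)), (np.float64(0.42408470197617587), np.float64(0.4605018481026068)), (np.float64(0.42414663343311), np.float64(0.4605675989682859)), (np.float64(0.42122951737182873), np.float64(0.46674449823779784)), (np.float64(0.42127061507847796), np.float64(0.4698585461881574)), (np.float64(0.41831316088491105), np.float64(0.4699253020558567)), (np.float64(0.4153772133744406), np.float64(0.4730421422088512))]
```

```bash
python3 -c "
from h import *
go((.444,.0895,.1),-3.5)"
```

```text
shift [ 0.0344 -0.1477 -0.0886] turn [-0.0012  0.0022 -0.0015] q [ 16.5  23.9 107.    0.   48.9  19.9]
```

Emit:
play_rows(
  commands=[
    [[0.01,-0.04,0],[0,0,0]],
    [[0.025,-0.09,0],[0,0,0]],
    [[0.034,-0.13,-0.02],[0,0,0]],
    [[0.0344,-0.147,-0.06],[0,0,0]],
    [[0.0344,-0.147,-0.088],[0,0,0]],
    [[0.0344,-0.147,-0.088],[0,0,0]],
    [[0.0344,-0.147,-0.088],[0,0,0]],
  ],
  gripper=0.087,
)

```text
time_s: 17.9
position: [0.4447, 0.0861, 0.1007]
tcp_rot: [[0.998, 0.001, 0.065], [-0.065, -0.001, 0.998], [0.001, -1.0, -0.001]]
force: [0.3, 0.3, 0.7]
opening: 0.998
```

```bash
python3 -c "
from h import *
go((.444,.0895,.028),-3.5)"
```

```text
shift [-0.0007  0.0034 -0.0727] turn [0.0007 0.0007 0.0042] q [-3.200e+00  3.250e+01  1.137e+02 -1.000e-01  3.380e+01  6.000e-01]
```

Emit:
play_rows(
  commands=[
    [[-0.0007,0.0034,-0.03],[0,0,0.004]],
    [[-0.0007,0.0034,-0.055],[0,0,0.004]],
    [[-0.0007,0.0034,-0.07],[0,0,0.004]],
    [[-0.0007,0.0034,-0.0725],[0,0,0.004]],
    [[-0.0007,0.0034,-0.0725],[0,0,0.004]],
  ],
)

```text
time_s: 18.52
position: [0.4442, 0.0898, 0.0282]
tcp_rot: [[0.998, 0.001, 0.061], [-0.061, -0.001, 0.998], [0.001, -1.0, -0.001]]
force: [0.7, -0.1, -0.5]
opening: 1.0
```

Emit:
play_rows(
  commands=[
    [[0,0,0],[0,0,0]],
    [[0,0,0],[0,0,0]],
    [[0,0,0],[0,0,0]],
    [[0,0,0],[0,0,0]],
    [[0,0,0],[0,0,0]],
    [[0,0,0],[0,0,0]],
  ],
  gripper=0.0,
)

```text
time_s: 19.27
position: [0.444, 0.0898, 0.0278]
tcp_rot: [[0.998, 0.001, 0.061], [-0.061, -0.001, 0.998], [0.001, -1.0, -0.001]]
force: [1.4, 0.8, 3.1]
opening: 0.404
```

Emit:
play_rows(
  commands=[
    [[0,0,0.02],[0,0,0]],
    [[0,0,0.06],[0,0,0]],
    [[0,0.02,0.1],[0,0,0]],
    [[0,0.04,0.14],[0,0,0]],
    [[0,0.06,0.15],[0,0,0]],
    [[0,0.06,0.15],[0,0,0]],
  ],
)

```text
time_s: 20.02
position: [0.4438, 0.1505, 0.1784]
tcp_rot: [[0.998, 0.002, 0.059], [-0.059, -0.001, 0.998], [0.002, -1.0, -0.0]]
force: [-0.4, 0.3, -1.6]
opening: 0.38
```

Run:
```python
from h import *
from rig import *
r=read_state();print(r["position"],r["force"],r["opening"]*87)
s=capture("scene");np.savez("scene8.npz",**s)
p=r["position"]+[0,-.05,-.01];a=proj(s,p)[0].astype(int);print(a)
A=crop(s,a[0]-40,a[1]-40,80,80,5);cv2.imwrite("pics/pinch.png",np.hstack([A,crop(s,a[0]-18,a[1]-18,36,36,11)[:400]]) if A.shape[0]==396 else A)
```

```text
[0.44378029 0.1505464  0.1783906 ] [-0.41153252  0.29952023 -1.60329981] 33.03451765896323
[326 203]
```

View pics/pinch.png

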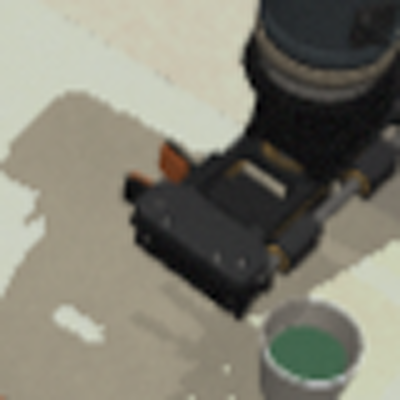

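Handles pinched fully (33 mm) and the jaws are open. Next: move to a pose 45 mm outside the left edge, tilted with the plate.

Emit:
play_rows(
  commands=[
    [[0.02,0.01,0],[0,0,0]],
    [[0.05,0.02,0],[-0.004,-0.06,0]],
    [[0.085,0.03,0],[-0.008,-0.13,0]],
    [[0.12,0.03,0],[-0.012,-0.2,0]],
    [[0.155,0.028,0],[-0.016,-0.261,0]],
    [[0.181,0.028,-0.02],[-0.016,-0.261,0]],
    [[0.181,0.028,-0.06],[-0.016,-0.261,0]],
    [[0.181,0.028,-0.085],[-0.016,-0.261,0]],
    [[0.181,0.028,-0.094],[-0.016,-0.261,0]],
    [[0.181,0.028,-0.094],[-0.016,-0.261,0]],
  ],
)

```text
time_s: 21.32
position: [0.6241, 0.177, 0.0824]
tcp_rot: [[0.965, 0.256, 0.062], [-0.059, -0.017, 0.998], [0.256, -0.967, -0.001]]
force: [0.3, 0.3, -1.2]
opening: 0.38
```

Run:
```python
from h import *
from rig import *
go((.6252,.1784,.0844),-3.5,-15,[.061,.998,0])
s=capture("scene");np.savez("scene9.npz",**s);r=read_state();print(r["opening"]*87,r["force"])
M,q=sel(s,(235,200,65,70),(100,90,30),(125,255,255),.03);m,n,i=plane(q);print("panel",m,n,yaw(n),np.percentile(i@[.061,.998,0],[.5,99.5]))
a=proj(s,[.622,.12,.07])[0].astype(int);cv2.imwrite("pics/pre.png",crop(s,a[0]-35,a[1]-35,70,70,8))
M,q=sel(s,(a[0]-30,a[1]-30,60,60),(3,140,60),(16,255,255),.05);print("orange",len(q))
for p in q: print(p.round(4),round(float(p@[.9641,-.0585,.2588])-.6139,4))if len(q)<12 else 0
if len(q)>=12: print(np.sort((q@[.9641,-.0585,.2588]-.6139).round(3)),np.median(q,0))
```

```text
shift [0.0011 0.0014 0.002 ] turn [ 0.0011 -0.0028  0.0008] q [ 7.2 41.1 95.8 -5.9 28.7 15.5]
33.4315477051707 [ 0.53022934 -0.14587354 -0.71553397]
panel [0.62052933 0.02124045 0.09180101] [ 0.95728361 -0.0577943   0.28331593] -3.4549374217431623 [0.00763472 0.10619111]
orange 35
[-0.022 -0.016 -0.015 -0.015 -0.014 -0.014 -0.014 -0.014 -0.014 -0.013
 -0.013 -0.013 -0.013 -0.013 -0.012 -0.012 -0.012 -0.012 -0.011 -0.011
 -0.011 -0.011 -0.01  -0.01   0.011  0.011  0.012  0.012  0.013  0.015
  0.016  0.016  0.018  0.067  0.071] [0.61210507 0.08873723 0.07294226]
```

View pics/pre.png

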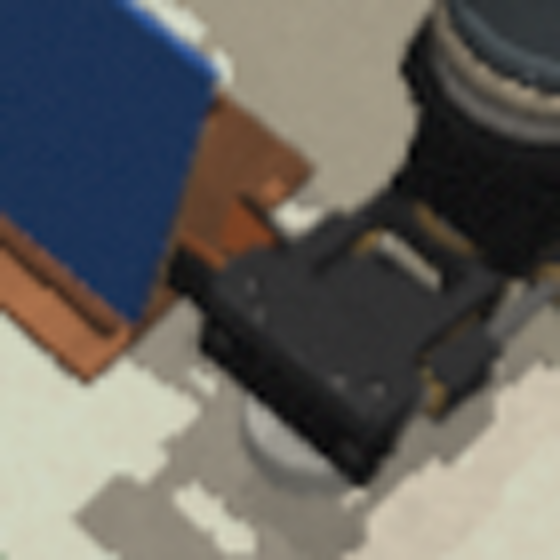

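The jaws straddle the plate face symmetrically (pads at about -12 and +12 mm, sandwich ±6). Sliding in along -y.

Emit:
play_rows(
  commands=[
    [[0.001,0,0.002],[0,0,0]],
    [[0.0006,-0.006,0.002],[0,0,0]],
    [[0.0002,-0.013,0.002],[0,0,0]],
    [[-0.0003,-0.02,0.002],[0,0,0]],
    [[-0.0007,-0.027,0.002],[0,0,0]],
    [[-0.001,-0.033,0.002],[0,0,0]],
    [[-0.001,-0.033,0.002],[0,0,0]],
  ],
)

```text
time_s: 22.25
position: [0.6237, 0.1441, 0.0856]
tcp_rot: [[0.964, 0.258, 0.062], [-0.06, -0.017, 0.998], [0.258, -0.966, -0.001]]
force: [0.4, -0.2, -1.2]
opening: 0.384
```

Emit:
play_rows(
  commands=[
    [[-0.0003,-0.005,0],[0,0,0]],
    [[-0.0007,-0.0105,0],[0,0,0]],
    [[-0.0007,-0.0105,0],[0,0,0]],
    [[-0.0007,-0.0105,0],[0,0,0]],
  ],
)

```text
time_s: 22.75
position: [0.623, 0.1342, 0.0857]
tcp_rot: [[0.964, 0.258, 0.061], [-0.059, -0.016, 0.998], [0.259, -0.966, -0.001]]
force: [-1.3, 0.5, -1.1]
opening: 0.381
```

Run:
```python
from h import *
from rig import *
go((.6225,.1335,.0844),-3.5,-15,[.061,.998,0])
s=capture("scene");np.savez("scene10.npz",**s);r=read_state();print(r["opening"]*87,r["force"],r["moment"])
M,q=sel(s,(235,200,65,70),(100,90,30),(125,255,255),.03);m,n,i=plane(q);print("panel",m,n,yaw(n),np.percentile(i@[.061,.998,0],[.5,99.5]),(m-np.array([.6185,.0217,.0734]))@[.9641,-.0585,.2588])
```

```text
shift [-0.0005 -0.0007 -0.0013] turn [ 0.0005 -0.0002  0.0003] q [ 2.9 40.1 97.8 -3.7 27.2  9.4]
33.05605529714616 [-0.34355671  0.33293359 -0.23437908] [ 0.01395948  0.14641105 -0.0256731 ]
panel [0.61957726 0.00987293 0.09324963] [ 0.95709197 -0.06940546  0.28135004] -4.147658894982916 [0.00723901 0.10373772] 0.006867556857555356
```

Emit:
play_rows(
  commands=[
    [[-0.0005,0,-0.001],[0,0,0]],
    [[-0.0005,0,-0.001],[0,0,0]],
    [[-0.0005,0,-0.001],[0,0,0]],
    [[-0.0005,0,-0.001],[0,0,0]],
  ],
  gripper=0.045,
)

```text
time_s: 23.3
position: [0.6225, 0.1343, 0.0846]
tcp_rot: [[0.964, 0.258, 0.061], [-0.059, -0.016, 0.998], [0.258, -0.966, -0.001]]
force: [-0.0, -0.7, -1.4]
opening: 0.514
```

Emit:
play_rows(
  commands=[
    [[0,0,0],[0,0,0]],
    [[0,0,0],[0,0,0]],
    [[0,0,0],[0,0,0]],
    [[0,0,0],[0,0,0]],
  ],
  gripper=0.065,
)

```text
time_s: 23.8
position: [0.6226, 0.1343, 0.0848]
tcp_rot: [[0.964, 0.258, 0.061], [-0.059, -0.016, 0.998], [0.259, -0.966, -0.001]]
force: [0.5, -0.6, 1.1]
opening: 0.742
```

Emit:
play_rows(
  commands=[
    [[-0.0026,0,0.0097],[0,0,0]],
    [[-0.0078,0.0005,0.029],[0,0,0]],
    [[-0.0155,0.001,0.058],[0,0,0]],
    [[-0.0207,0.0013,0.0773],[0,0,0]],
    [[-0.03,0.03,0.12],[0,0,0]],
    [[-0.06,0.08,0.15],[0,0,0]],
    [[-0.09,0.13,0.16],[0,0,0]],
    [[-0.12,0.18,0.16],[0,0,0]],
    [[-0.12,0.2,0.16],[0,0,0]],
    [[-0.12,0.2,0.16],[0,0,0]],
  ],
)

```text
time_s: 25.05
position: [0.5027, 0.3354, 0.2455]
tcp_rot: [[0.964, 0.26, 0.059], [-0.057, -0.015, 0.998], [0.26, -0.966, -0.0]]
force: [-0.5, -1.2, -0.6]
opening: 0.753
```

Run:
```python
from h import *
from rig import *
r=read_state();print(r["position"],r["force"])
s=capture("scene");np.savez("scene11.npz",**s);t=capture("top");np.savez("top11.npz",**t)
A=crop(s,235,200,80,80,5);B=crop(t,225,150,80,80,5);cv2.imwrite("pics/fin.png",np.hstack([A,B]))
M,q=sel(s,(235,200,60,70),(100,90,30),(125,255,255),.03);m,n,i=plane(q);print("panel",m,n,yaw(n),np.percentile(i@[.061,.998,0],[.5,99.5]),(m-np.array([.6185,.0217,.0734]))@[.9641,-.0585,.2588])
for c in(s,t):
    a=proj(c,[.63,.1,.08])[0].astype(int);D,q=sel(c,(a[0]-25,a[1]-25,50,50),(0,0,0),(180,255,50),.045);q=q[q[:,2]<.15];e=q@[.061,.998,0]-.0582;print(len(q),"own y",np.percentile(e,[1,50,99]),"z",np.percentile(q[:,2],[1,50,99]),"n",np.percentile(q@[.9641,-.0585,.2588]-.6139,[1,50,99]))
```

```text
[0.50270647 0.33543252 0.24545472] [-0.45188541 -1.18417941 -0.63759272]
panel [0.61977304 0.01740436 0.09395317] [ 0.96131158 -0.04360535  0.27199009] -2.5971712678730343 [0.00783236 0.1059683 ] 0.006797793629735516
298 own y [0.01904495 0.07921999 0.12190435] z [0.04916501 0.07402037 0.08579829] n [-0.01919243  0.01350033  0.02458678]
199 own y [0.01589892 0.07085748 0.12092159] z [0.05889064 0.0771371  0.09475118] n [-0.01971024  0.0061682   0.02203504]
```

View pics/fin.png

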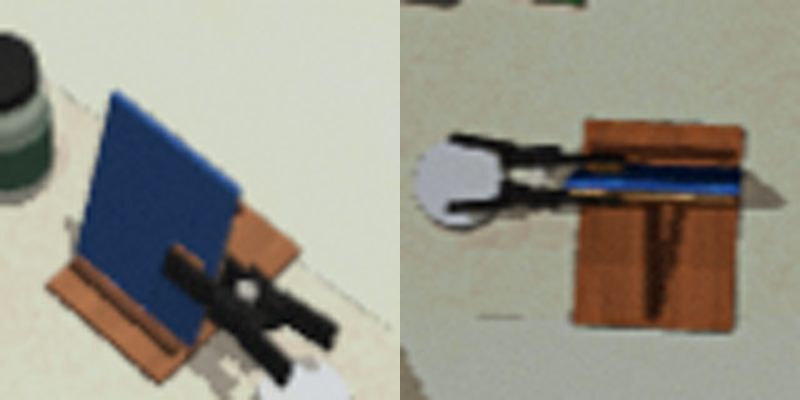

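The picture shows the clip's jaws over panel and back plate on the +y edge, with the panel seated behind the lip. The robot is clear.

```bash
python3 -c "
from rig import *
print(hand_in())"
```

```text
the job is handed in; nothing more can be done
None
```

The job is done and handed in at about 25 s of the 72 s allowed. The blue panel leans on the easel, held to the back plate by the black spring clip on the left (+y) edge.

**How it went:**
- **Panel:** I took it from the rack's near slot and set it with its foot behind the toe lip, resting back on the plate.
- **Clip:** I lifted it out of its tray by the nose and laid it on free table to re-grip it. Then I pinched the handles, slid it over the left edge from the side, let go and withdrew.

**Last checks:**
- **Centring:** the panel spans 0.008 to 0.106 m along the easel's width and the plate 0.011 to 0.105 m, so it is centred to about 1 mm.
- **Seating:** its front face measured 6.8 mm ahead of the plate face, against 6 mm for full contact. That is within the depth noise.
- **Clip:** the final picture shows a jaw on each side of panel and plate, with the nose reaching about 28 mm in from the plate's edge.
- **Forces:** the largest contact force I read was about 11 N, when the panel's foot touched down.

No check failed or disagreed. The brown panel and the other objects were not touched on purpose, but I did not measure them again at the end.

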